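# Put the check weights away from the balance

### The arm

A 7-joint arm with a two-finger parallel gripper is mounted at the origin on a cart in front of the work surface, level with it; the furniture and walls round the work are solid. World frame = base frame: x ahead of the robot, y to its left, z up, the work surface at z = 0. Lengths are in m, angles in rad, forces in N, time in s.
With the tool pointing down it reaches from about 0.425 to 0.975 m from the base axis. Payload 16.7 kg.
Tool frame: the origin (TCP) lies midway between the tips of the shut fingers; the grasp point (between the pads) lies 19 mm behind it; y points along the fingers, x is the direction in which the jaws open and shut, and the axes are right-handed (so a half turn about y gives the same grasp; the last joint's range is limited). The gripper opens to 85 mm and grips with 20 to 120 N. Pads are 22 mm wide; open, the fingers measure 114 mm over their backs; the gripper's body (76 mm by 85 mm) begins 54 mm behind the grasp point. The pads swing forward as they close: fully open they stand 13 mm farther back than shut.
Start: joints at [1.145, 0.426, 0.074, 1.606, -0.034, 1.111, -0.067], TCP at [0.184, -0.649, 0.208] pointing down, gripper open.
Joint ranges: [-2.85, 2.85], [-0.5, 2.14], [-1.23, 1.37], [0.21, 2.46], [-1.02, 4.16], [0.16, 2.05], [-2.73, 2.73]. Speed limits (rad/s): [1.89, 1.89, 2.39, 2.39, 3.01, 3.01, 3.01].

### API

Orientations are given as a 3x3 rotation matrix whose columns are the frame's x, y, z axes.
In Python, from station import ctrl gives the robot as it stands.
- The arm moves only by the shell command python3 -m jog 'ROWS' [FORCE]. ROWS is JSON, a list of rows, each an object with "jaw": the opening, from 0 (shut) to 1 (fully open); "slide": the shift along the tool's x, y, z in units of 0.25 m (1.0 is 0.25 m), a list of three; "rotation": the turn, a rotation vector about the tool's x, y, z in units of 0.5 rad (1.0 is 0.5 rad), a list of three. A call has 1 to 12 rows; each row is the pose to reach, as a shift and turn from the pose commanded when the call began, along the tool's axes at that moment; what a row does not reach only later rows make up. A row lasts 1/8 s, in which the tool goes at most 62.5 mm and 10.7 degrees, less where a joint would pass 70% of its speed; a pose out of reach is approached as far as the arm can. A call with a number of a shift or a turn outside -1 to 1 is refused whole. A call with a gripper value outside its range is refused whole. The fingers move at their own pace and stop on an object; FORCE is the grip in N (left out, the last holds). Time passes only in rows, so rows that repeat a pose let the fingers close. It gives the time, the measured TCP pose, the force and the opening at its end, in the units of the state.
- ctrl.state(): the state, without advancing time (a new reading comes with each control period).
- ctrl.camera(name): name is "scene" or "top"; returns a dict with "frame" (384x512x3 uint8, red, green, blue), "fov_y" (degrees; the focal length in pixels is half the picture's height over the tangent of half this angle, whatever the lens; pixels are square), "cx", "cy" (the principal point, pixels), "rvec" (rotation vector, rad) and "tvec" (3), from world to camera coordinates, as OpenCV has them. Camera axes: x right, y down, z forward; pixel columns grow to the right and rows downward; lengths in m; the calibration is good to about 2 mm. A picture is of the moment at which its call begins. There is no depth.
- ctrl.finish_job(): hands the job in, once; it reports no verdict.
The state is a dict: "clock": time; "q": joint angles; "dq": joint speeds; "joint_torque": joint torques, N m; "tool_pos": TCP position; "eef_rot": TCP orientation; "wrist_force": force on the tool from outside, world axes, zero at the start; "wrist_torque": the same for the moment, N m; "grip_width": finger opening in m.
Only numpy, scipy, OpenCV 4.12 (cv2) and the standard library are available. Lean on these libraries where they do the work, as an engineer would, in place of code of your own. Each camera call takes 0.05 s, during which the arm holds its last target. There are 200 camera calls.

### The job

The balance check is finished: take the stack of four round steel check weights off the balance pan, one at a time from the top down, and put each into its own wooden dish, the largest weight into the largest dish and so on by size. Set each one down gently without dropping it, flat on the floor of its dish and the same way up as now, and let go of it.

Things in the scene. Friction and masses are not known exactly. Their poses are not given: they have to be found in the camera images.
- balance: white balance, fixed. Origin on the worktop below the centre of its round steel pan (92 mm across, top 60 mm above the worktop); z up, x from the control strip to the back. Housing 42 mm high (control strip 49), from 125 mm in front (-x) to 75 mm behind the origin, 80 mm to either side. At the start the four weights stand stacked on the pan, roughly centred, largest at the bottom.
- weight_a: the largest of four loose plain steel check weights: a flat-topped round disc 62 mm in diameter, 26 mm high, about 0.5 kg (may vary by a fifth). Origin at the centre of its underside, z up its axis. At the start it stands on the balance pan, up to 4 mm off its centre.
- weight_b: the second largest of four loose plain steel check weights: a flat-topped round disc 50 mm in diameter, 26 mm high, about 0.32 kg (may vary by a fifth). Origin at the centre of its underside, z up its axis. At the start it stands on the largest weight, up to 4 mm off its centre.
- weight_c: the second smallest of four loose plain steel check weights: a flat-topped round disc 38 mm in diameter, 26 mm high, about 0.18 kg (may vary by a fifth). Origin at the centre of its underside, z up its axis. At the start it stands on the second largest weight, up to 4 mm off its centre.
- weight_d: the smallest of four loose plain steel check weights: a flat-topped round disc 26 mm in diameter, 26 mm high, about 0.09 kg (may vary by a fifth). Origin at the centre of its underside, z up its axis. At the start it stands on the second smallest weight, up to 4 mm off its centre.
- dish_a: the largest of four round shallow wooden dishes fixed on the worktop: 92 mm outside diameter, 8 mm high, recess 80 mm across with its flat floor 4 mm above the worktop (rim 6 mm wide). Origin on the worktop under its centre, z up. Its place is one of four, two left and two right of the balance, in any order. It keeps the largest weight.
- dish_b: the second largest of four round shallow wooden dishes fixed on the worktop: 80 mm outside diameter, 8 mm high, recess 68 mm across with its flat floor 4 mm above the worktop (rim 6 mm wide). Origin on the worktop under its centre, z up. Its place is one of four, two left and two right of the balance, in any order. It keeps the second largest weight.
- dish_c: the second smallest of four round shallow wooden dishes fixed on the worktop: 68 mm outside diameter, 8 mm high, recess 56 mm across with its flat floor 4 mm above the worktop (rim 6 mm wide). Origin on the worktop under its centre, z up. Its place is one of four, two left and two right of the balance, in any order. It keeps the second smallest weight.
- dish_d: the smallest of four round shallow wooden dishes fixed on the worktop: 56 mm outside diameter, 8 mm high, recess 44 mm across with its flat floor 4 mm above the worktop (rim 6 mm wide). Origin on the worktop under its centre, z up. Its place is one of four, two left and two right of the balance, in any order. It keeps the smallest weight.

How it is judged:
By the outcome, as a careful person would: the job done as asked, in the order asked, and still so for the second after the job is handed in, with the robot touching nothing.
It also fails if it takes over 104 s, if anything falls off the work surface, if the arm or the gripper's body presses on something with over 40 N, if the wrist force passes 120 N, or if a joint passes its speed limit or range.

## Working session

There is one attempt and no reset: what is moved stays moved. The work goes in short steps, Python scripts to look and compute and a shell command to move; the robot and the scene stay as the last step left them, time stands still between calls to the robot, and variables do not carry over. Pictures are saved under pics/ and viewed, about 12 in all and at most 16, crops included, and the job is handed in when it is done.

```bash
ls; mkdir -p pics; python3 - <<'E'
from station import ctrl
import cv2,json
s=ctrl.state()
print({k:(s[k] if not hasattr(s[k],'tolist') else s[k].tolist()) for k in s})
for n in("scene","top"):
    c=ctrl.camera(n);cv2.imwrite(f"pics/{n}0.png",c["frame"][:,:,::-1])
    print({k:c[k] for k in c if k!="frame"})
E
```

```text
pics
{'clock': 0.0, 'q': [1.1445057105625212, 0.42675054199034773, 0.0738241757161718, 1.606635934539887, -0.03409350653530413, 1.1107872979736249, -0.06711503160464503], 'dq': [0.0007341720383898212, 0.0001919311383197473, 0.0017171190067740757, -0.0010552335811341597, 0.0013219618348525835, 0.00016589471609768883, -0.0013268893697757796], 'joint_torque': [-0.0003742409808182856, -94.98312950134277, 3.7605106830596924, -46.35197639465332, 0.019168350845575333, 0.01000462390948087, 5.309894390848058e-05], 'tool_pos': [0.18431648987150784, -0.6488782214463388, 0.20758468472413152], 'eef_rot': [[0.27324994494436, -0.00045125535078523253, 0.9619429629434962], [-0.9619421642875257, 0.0012431539636494147, 0.2732503012515333], [-0.0013191488677313991, -0.9999991254680329, -9.438979665609609e-05]], 'wrist_force': [0.06610410498554001, 0.7964421771388347, 0.4788860202913581], 'wrist_torque': [0.014471587739537247, -0.003807691412737367, -0.0028149845057877463], 'grip_width': 0.08544769781477073}
{'fov_y': 51.15725725548789, 'cx': 265.7433334244907, 'cy': 191.36334633551866, 'rvec': array([ 0.66860001, -2.48704156,  1.29684284]), 'tvec': array([0.43638285, 0.24503734, 0.94038964])}
{'fov_y': 50.84981220233392, 'cx': 259.0302927762416, 'cy': 188.0200142242674, 'rvec': array([ 2.14102482, -2.08336512,  0.16220777]), 'tvec': array([0.00342511, 0.55124254, 1.06853616])}
```

View pics/scene0.png

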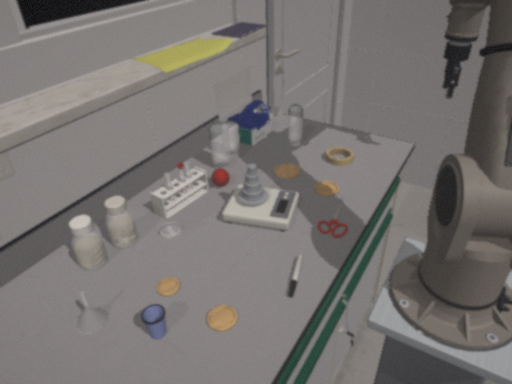

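View pics/top0.png

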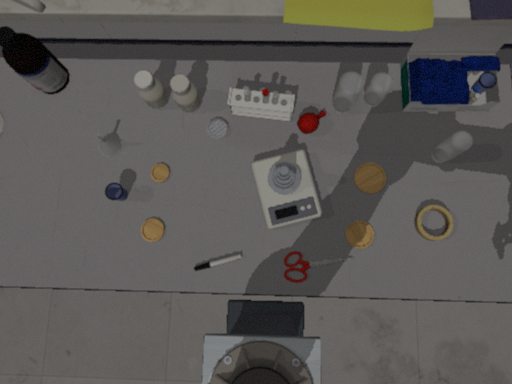

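The scene picture shows the balance with the stepped stack at about (253,185) and four orange dishes. In the top picture the dishes are at about (160,172), (152,230), (370,178) and (360,235), and the stack top is near (284,171). The ring at (434,222) is a decoy. Next I measure the dishes and crop the stack.

```bash
cat > h.py <<'E'
from station import ctrl
import cv2, numpy as np
def cam(n):
    c=ctrl.camera(n); f=384/2/np.tan(np.radians(c["fov_y"]/2))
    c["K"]=np.array([[f,0,c["cx"]],[0,f,c["cy"]],[0,0,1]]); c["R"]=cv2.Rodrigues(np.array(c["rvec"]))[0]; c["t"]=np.array(c["tvec"]); return c
def plane(c,uv,z):
    uv=np.atleast_2d(uv).astype(float)
    d=(c["R"].T@np.linalg.inv(c["K"])@np.c_[uv,np.ones(len(uv))].T).T
    o=-c["R"].T@c["t"]; s=(z-o[2])/d[:,2]; return o+s[:,None]*d
def proj(c,P):
    return cv2.projectPoints(np.atleast_2d(P).astype(float),np.array(c["rvec"]),c["t"],c["K"],None)[0][:,0]
def crop(c,u0,v0,u1,v1,k,name):
    cv2.imwrite(name,cv2.resize(c["frame"][v0:v1,u0:u1,::-1],None,fx=k,fy=k,interpolation=cv2.INTER_CUBIC))
E
python3 - <<'E'
from h import *
ims=[]
for n,(u,v) in (("top",(284,178)),("scene",(253,185))):
    c=cam(n)
    h=cv2.cvtColor(c["frame"],cv2.COLOR_RGB2HSV)
    m=cv2.inRange(h,(8,90,60),(25,255,255))
    for k in cv2.findContours(m,cv2.RETR_EXTERNAL,cv2.CHAIN_APPROX_NONE)[0]:
        if cv2.contourArea(k)<100: continue
        P=plane(c,k[:,0],.008)[:,:2].astype(np.float32)
        (ce),r=cv2.minEnclosingCircle(P); A=cv2.contourArea(P)
        print(n,k[:,0].mean(0).round(),"centre",np.mean([P.min(0),P.max(0)],0).round(4),"mec",np.round(ce,4),"diam mec %.4f area %.4f"%(2*r,2*np.sqrt(A/np.pi)))
    p=c["frame"][v-35:v+35,u-35:u+35,::-1]
    ims.append(cv2.resize(p,(400,400),interpolation=cv2.INTER_CUBIC))
    print(n,'cam',(-c["R"].T@c["t"]).round(3))
cv2.imwrite("pics/crop1.png",np.hstack(ims))
E
```

```text
top [359. 234.] centre [ 0.4338 -0.264 ] mec [ 0.4355 -0.2643] diam mec 0.0797 area 0.0757
top [152. 229.] centre [0.4315 0.3207] mec [0.4317 0.3199] diam mec 0.0672 area 0.0642
top [434. 222.] centre [ 0.4744 -0.4716] mec [ 0.4743 -0.4712] diam mec 0.1038 area 0.0980
top [160. 172.] centre [0.5978 0.3106] mec [0.5984 0.3113] diam mec 0.0548 area 0.0519
top [370. 178.] centre [ 0.5964 -0.2964] mec [ 0.597  -0.2968] diam mec 0.0912 area 0.0881
top cam [ 0.348 -0.017  1.151]
scene [222. 318.] centre [0.4294 0.3241] mec [0.4296 0.3244] diam mec 0.0670 area 0.0631
scene [168. 286.] centre [0.5958 0.314 ] mec [0.5953 0.3143] diam mec 0.0550 area 0.0509
scene [327. 188.] centre [ 0.4307 -0.2596] mec [ 0.4315 -0.2599] diam mec 0.0758 area 0.0694
scene [287. 171.] centre [ 0.5944 -0.2922] mec [ 0.5931 -0.2919] diam mec 0.0859 area 0.0793
scene cam [0.044 0.762 0.743]
```

View pics/crop1.png

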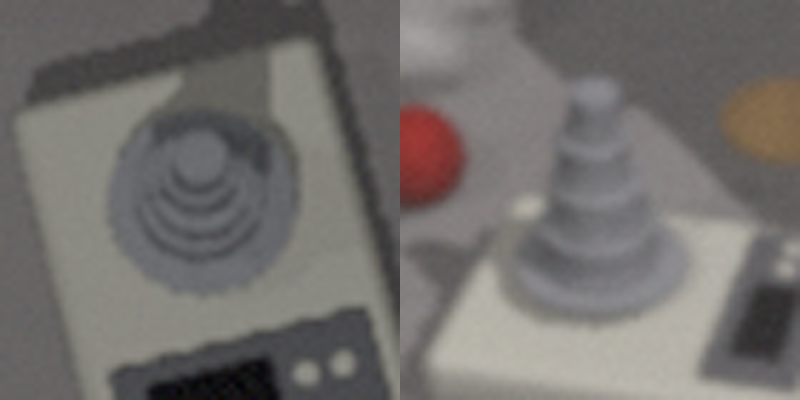

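The crop shows weight d's top face at top px (284.2,170) and scene px (252.5,166.3), on a roughly concentric stack. Dish sizes match: A at (0.596,-0.295), B at (0.433,-0.262), C at (0.431,0.322), D at (0.597,0.313).

```bash
python3 - <<'E'
from h import *
T=cam("top");S=cam("scene")
print(plane(T,(284.0,169.8),.164),plane(S,(252.3,166.2),.164))
# pan top disc, weights tops predicted
s=ctrl.state();R=np.array(s["eef_rot"]);p=np.array(s["tool_pos"])
d=plane(T,(284.0,169.8),.164)[0]
print("tool-frame delta (units .25):",(R.T@(np.array([d[0],d[1],.25])-p)/.25).round(3))
for nm,(u,v) in {"bott1":(150,90),"bott2":(185,92),"rack":(262,98),"cup":(115,186)}.items(): print(nm,plane(T,(u,v),.05).round(2))
E
```

```text
[[ 0.57794145 -0.04628846  0.164     ]] [[ 0.57248472 -0.04233642  0.164     ]]
tool-frame delta (units .25): [-1.89  -0.167  2.173]
bott1 [[0.83 0.35 0.05]]
bott2 [[0.83 0.24 0.05]]
rack [[0.82 0.02 0.05]]
cup [[0.55 0.42 0.05]]
```

```bash
cat > go.py <<'E'
import sys
from h import *
# usage: go.py x y z : tool-frame delta in units to a TCP target, and turn about tool y for x=(0,-1,0)
s=ctrl.state();R=np.array(s["eef_rot"]);p=np.array(s["tool_pos"])
t=np.array([float(a) for a in sys.argv[1:4]])
Rt=np.array([[0,0,1],[-1,0,0],[0,-1,0.]])
print("clock %.2f pos %s F %s w %.4f"%(s["clock"],p.round(4),np.round(s["wrist_force"],1),s["grip_width"]))
print("slide",(R.T@(t-p)/.25).round(3),"rot",(cv2.Rodrigues(R.T@Rt)[0].ravel()/.5).round(3))
E
python3 -m jog '[{"jaw":1,"slide":[-0.9,-0.2,1],"rotation":[0,0.3,0]},{"jaw":1,"slide":[-0.9,-0.2,1],"rotation":[0,0.553,0]},{"jaw":1,"slide":[-0.9,-0.2,1],"rotation":[0,0.553,0]},{"jaw":1,"slide":[-0.9,-0.2,1],"rotation":[0,0.553,0]},{"jaw":1,"slide":[-0.9,-0.2,1],"rotation":[0,0.553,0]},{"jaw":1,"slide":[-0.9,-0.2,1],"rotation":[0,0.553,0]},{"jaw":1,"slide":[-0.9,-0.2,1],"rotation":[0,0.553,0]},{"jaw":1,"slide":[-0.9,-0.2,1],"rotation":[0,0.553,0]}]' 60; python3 go.py .575 -.0445 .24
```

```text
clock: 1.3
tool_pos: [0.363, -0.3651, 0.2583]
eef_rot: [[-0.0, -0.0, 1.0], [-1.0, -0.0, -0.0], [0.0, -1.0, -0.0]]
wrist_force: [0.1, -0.3, -1.0]
grip_width: 0.0858
clock 1.30 pos [ 0.363  -0.3651  0.2583] F [ 0.1 -0.3 -1. ] w 0.0858
slide [-1.283  0.073  0.848] rot [ 0.    -0.001  0.   ]
```

```bash
python3 -m jog '[{"jaw":0.55,"slide":[-0.8,0.05,0.6],"rotation":[0,0,0]},{"jaw":0.55,"slide":[-0.8,0.05,0.6],"rotation":[0,0,0]},{"jaw":0.55,"slide":[-0.8,0.05,0.6],"rotation":[0,0,0]},{"jaw":0.55,"slide":[-0.8,0.05,0.6],"rotation":[0,0,0]},{"jaw":0.55,"slide":[-0.8,0.05,0.6],"rotation":[0,0,0]}]' && python3 -m jog '[{"jaw":0.55,"slide":[-0.3,0.02,0.15],"rotation":[0,0,0]},{"jaw":0.55,"slide":[-0.483,0.02,0.248],"rotation":[0,0,0]},{"jaw":0.55,"slide":[-0.483,0.02,0.248],"rotation":[0,0,0]},{"jaw":0.55,"slide":[-0.483,0.02,0.248],"rotation":[0,0,0]},{"jaw":0.55,"slide":[-0.483,0.02,0.248],"rotation":[0,0,0]}]' ; python3 go.py .575 -.0445 .2
python3 - <<'E'
from h import *
ims=[]
s=ctrl.state(); tip=np.array(s["tool_pos"])
for n,(u,v) in (("top",(284,170)),("scene",(253,160))):
    c=cam(n); print(n,proj(c,tip),proj(c,[[.575,-.0445,.164]]))
    p=c["frame"][v-40:v+40,u-40:u+40,::-1]
    ims.append(cv2.resize(p,(400,400),interpolation=cv2.INTER_CUBIC))
cv2.imwrite("pics/crop2.png",np.hstack(ims))
E
```

```text
clock: 1.92
tool_pos: [0.5153, -0.1612, 0.2451]
eef_rot: [[0.005, -0.0, 1.0], [-1.0, 0.002, 0.005], [-0.002, -1.0, -0.0]]
wrist_force: [0.4, -0.8, -1.2]
grip_width: 0.0475
clock: 2.55
tool_pos: [0.5748, -0.0462, 0.2407]
eef_rot: [[-0.003, -0.0, 1.0], [-1.0, -0.001, -0.003], [0.001, -1.0, -0.0]]
wrist_force: [0.1, -0.2, 0.2]
grip_width: 0.0469
clock 2.55 pos [ 0.5748 -0.0462  0.2407] F [ 0.1 -0.2  0.2] w 0.0469
slide [-0.007  0.163  0.001] rot [ 0.001 -0.005  0.001]
top [[285.04784321 163.60634785]] [[283.26219813 170.93021344]]
scene [[251.34227745 140.91068998]] [[251.95011244 165.62420292]]
```

View pics/crop2.png

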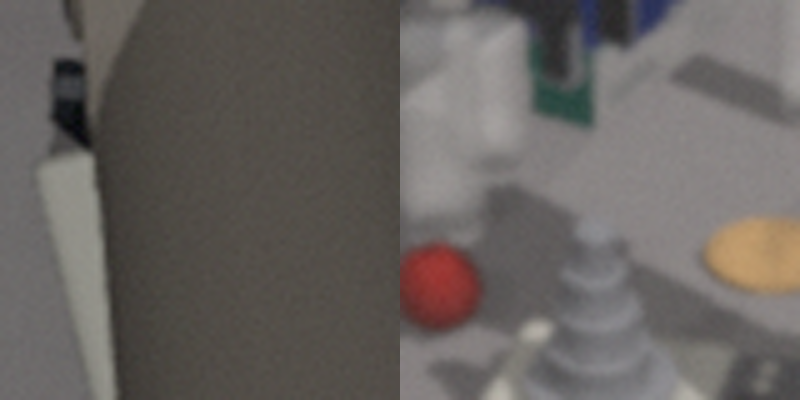

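The right half shows the fingers above the stack, with tips at crop px (557,85) and (617,45). The stack is intact. I check the finger tips against their projection before descending.

```bash
python3 - <<'E'
from h import *
s=ctrl.state(); t=np.array(s["tool_pos"]);c=cam("scene")
for dy in(.0235,.031,.038,-.0235,-.031,-.038):
  for dz in (0.003,.022): print(dy,dz,((proj(c,t+[0,dy,dz])[0]-[213,120])*5+[400,0]).round())
cv2.imwrite("pics/crop3.png",cv2.resize(c["frame"][95:185,205:305,::-1],None,fx=6,fy=6,interpolation=cv2.INTER_CUBIC))
E
```

```text
0.0235 0.003 [567. 118.]
0.0235 0.022 [566.  85.]
0.031 0.003 [559. 123.]
0.031 0.022 [558.  91.]
0.038 0.003 [552. 129.]
0.038 0.022 [550.  96.]
-0.0235 0.003 [614.  82.]
-0.0235 0.022 [613.  50.]
-0.031 0.003 [621.  77.]
-0.031 0.022 [620.  45.]
-0.038 0.003 [628.  72.]
-0.038 0.022 [627.  40.]
```

View pics/crop3.png

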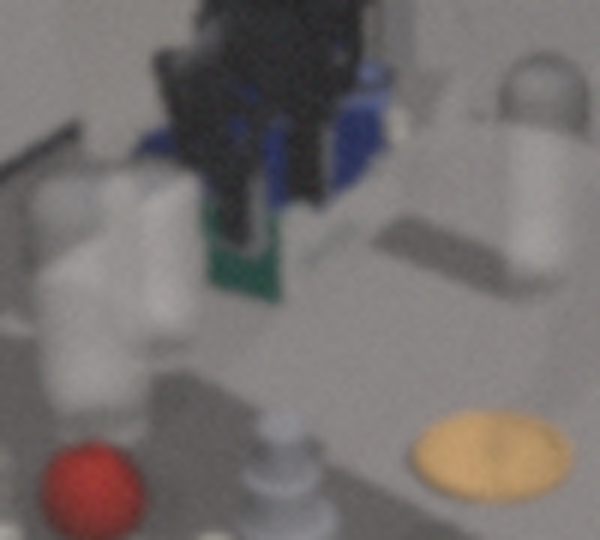

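Visible tips sit about 19 mm above where I expected. I go partway down and look again.

```bash
python3 -m jog '[{"jaw":0.55,"slide":[0,0.12,0],"rotation":[0,0,0]},{"jaw":0.55,"slide":[-0.007,0.25,0],"rotation":[0,0,0]},{"jaw":0.55,"slide":[-0.007,0.36,0],"rotation":[0,0,0]},{"jaw":0.55,"slide":[-0.007,0.36,0],"rotation":[0,0,0]}]' ; python3 - <<'E'
from h import *
c=cam("scene")
cv2.imwrite("pics/crop4.png",cv2.resize(c["frame"][110:210,200:310,::-1],None,fx=6,fy=6,interpolation=cv2.INTER_CUBIC))
t=np.array(ctrl.state()["tool_pos"])
print((proj(c,t+[[0,.0235,.003],[0,-.0235,.003],[0,.0235,.022],[0,-.0235,.022]])-[200,110])*6)
E
```

```text
clock: 3.2
tool_pos: [0.574, -0.0427, 0.1494]
eef_rot: [[-0.001, -0.003, 1.0], [-1.0, 0.0, -0.001], [-0.0, -1.0, -0.003]]
wrist_force: [0.4, -0.1, 0.9]
grip_width: 0.047
[[283.11000978 377.41883922]
 [336.58317141 331.53570322]
 [281.38865908 342.15142849]
 [335.42227406 296.8600841 ]]
```

View pics/crop4.png

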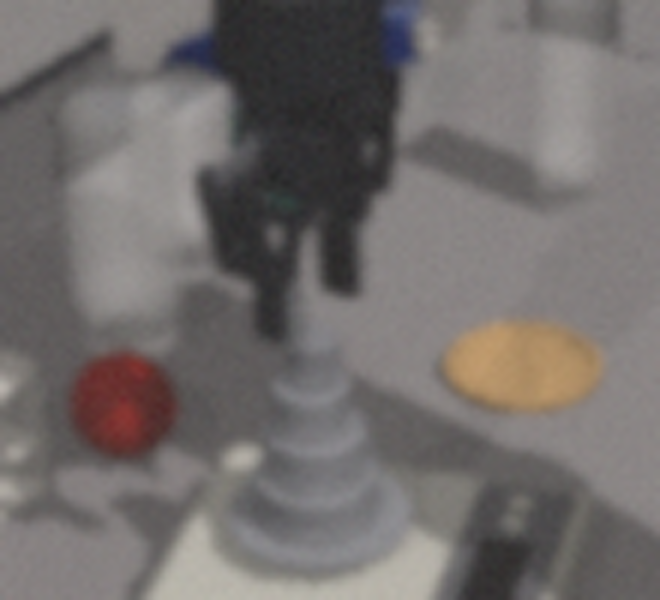

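```bash
python3 -m jog '[{"jaw":0.55,"slide":[0.004,0.04,0.003],"rotation":[0,0,0]},{"jaw":0.55,"slide":[0.004,0.04,0.003],"rotation":[0,0,0]},{"jaw":0.4,"slide":[0.004,0.04,0.003],"rotation":[0,0,0]},{"jaw":0.3,"slide":[0.004,0.04,0.003],"rotation":[0,0,0]},{"jaw":0.2,"slide":[0.004,0.04,0.003],"rotation":[0,0,0]},{"jaw":0.2,"slide":[0.004,0.04,0.003],"rotation":[0,0,0]}]' 20; python3 - <<'E'
from h import *
c=cam("scene");print(ctrl.state()["grip_width"])
cv2.imwrite("pics/crop5.png",cv2.resize(c["frame"][120:200,215:295,::-1],None,fx=7,fy=7,interpolation=cv2.INTER_CUBIC))
t=np.array(ctrl.state()["tool_pos"])
print((proj(c,t+[[0,0,0],[0,0,.02]])-[215,120])*7)
E
```

```text
clock: 4.0
tool_pos: [0.5766, -0.0438, 0.1417]
eef_rot: [[-0.0, 0.001, 1.0], [-1.0, -0.001, -0.0], [0.001, -1.0, 0.001]]
wrist_force: [-1.0, -3.5, 7.1]
grip_width: 0.0168
0.017052061964776283
[[256.21734177 366.53351876]
 [254.46238163 324.12763034]]
```

View pics/crop5.png

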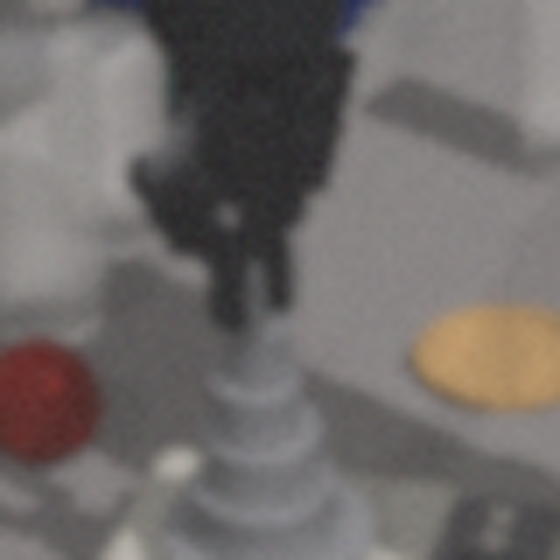

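The fingertips rest on top of d (about 7 N), so the real tips lie about 22 mm behind the reported TCP. I raise, reopen, and go to the corrected height.

```bash
python3 -m jog '[{"jaw":0.2,"slide":[0,-0.06,0],"rotation":[0,0,0]},{"jaw":0.55,"slide":[0.003,-0.06,0],"rotation":[0,0,0]},{"jaw":0.55,"slide":[0.003,-0.06,0],"rotation":[0,0,0]},{"jaw":0.55,"slide":[0.003,-0.06,0],"rotation":[0,0,0]},{"jaw":0.55,"slide":[0.003,-0.06,0],"rotation":[0,0,0]}]' ; python3 go.py .575 -.044 .132;  python3 - <<'E'
from h import *
c=cam("scene")
cv2.imwrite("pics/crop6.png",cv2.resize(c["frame"][120:200,215:295,::-1],None,fx=7,fy=7,interpolation=cv2.INTER_CUBIC))
E
```

```text
clock: 4.68
tool_pos: [0.576, -0.0437, 0.1556]
eef_rot: [[0.0, -0.0, 1.0], [-1.0, 0.0, 0.0], [-0.0, -1.0, -0.0]]
wrist_force: [-0.1, 0.6, -0.4]
grip_width: 0.0474
clock 4.67 pos [ 0.576  -0.0437  0.1556] F [-0.1  0.6 -0.4] w 0.0474
slide [ 0.001  0.094 -0.004] rot [ 0.001  0.001 -0.   ]
```

View pics/crop6.png

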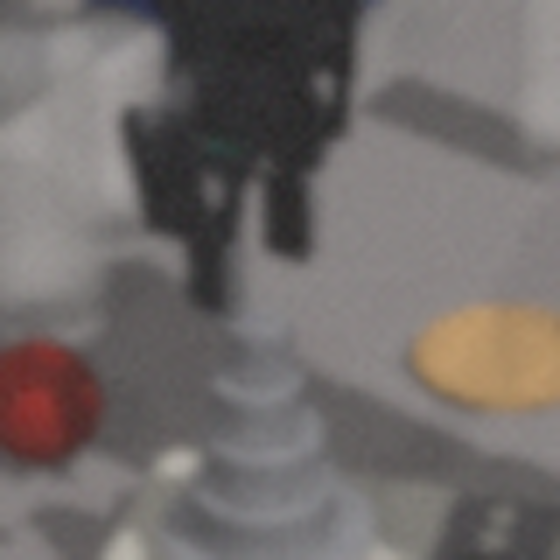

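d has not moved (top at crop px (262,325)). I go down and grip.

```bash
python3 -m jog '[{"jaw":0.55,"slide":[0.001,0.06,-0.003],"rotation":[0,0,0]},{"jaw":0.55,"slide":[0.001,0.13,-0.003],"rotation":[0,0,0]},{"jaw":0.55,"slide":[0.001,0.13,-0.003],"rotation":[0,0,0]},{"jaw":0.4,"slide":[0.001,0.13,-0.003],"rotation":[0,0,0]},{"jaw":0.35,"slide":[0.001,0.13,-0.003],"rotation":[0,0,0]},{"jaw":0.28,"slide":[0.001,0.13,-0.003],"rotation":[0,0,0]},{"jaw":0.2,"slide":[0.001,0.13,-0.003],"rotation":[0,0,0]},{"jaw":0.1,"slide":[0.001,0.13,-0.003],"rotation":[0,0,0]},{"jaw":0.1,"slide":[0.001,0.13,-0.003],"rotation":[0,0,0]}]' 40
python3 -m jog '[{"jaw":0.1,"slide":[0,-0.02,0],"rotation":[0,0,0]},{"jaw":0.1,"slide":[0,-0.08,0],"rotation":[0,0,0]},{"jaw":0.1,"slide":[0,-0.2,0],"rotation":[0,0,0]},{"jaw":0.1,"slide":[0,-0.3,0],"rotation":[0,0,0]},{"jaw":0.1,"slide":[0,-0.3,0],"rotation":[0,0,0]}]'
python3 go.py .597 .3125 .2
```

```text
clock: 5.85
tool_pos: [0.5758, -0.0441, 0.124]
eef_rot: [[0.0, 0.001, 1.0], [-1.0, -0.0, 0.0], [0.0, -1.0, 0.001]]
wrist_force: [-0.9, -1.0, 6.2]
grip_width: 0.0244
clock: 6.48
tool_pos: [0.5766, -0.0439, 0.2011]
eef_rot: [[0.0, 0.004, 1.0], [-1.0, -0.0, 0.0], [0.0, -1.0, 0.004]]
wrist_force: [0.0, 0.5, -2.9]
grip_width: 0.0243
clock 6.47 pos [ 0.5766 -0.0439  0.2011] F [ 0.   0.5 -2.9] w 0.0243
slide [-1.426  0.004  0.082] rot [-0.008  0.     0.   ]
```

```bash
python3 -m jog '[{"jaw":0.1,"slide":[-0.15,0,0.01],"rotation":[0,0,0]},{"jaw":0.1,"slide":[-0.35,0,0.02],"rotation":[0,0,0]},{"jaw":0.1,"slide":[-0.55,0,0.04],"rotation":[0,0,0]},{"jaw":0.1,"slide":[-0.75,0,0.06],"rotation":[0,0,0]},{"jaw":0.1,"slide":[-0.9,0,0.08],"rotation":[0,0,0]},{"jaw":0.1,"slide":[-0.9,0,0.08],"rotation":[0,0,0]}]'
python3 go.py .597 .3125 .1
python3 - <<'E'
from h import *
ims=[];t=np.array(ctrl.state()["tool_pos"])
for n,(u,v) in (("top",(284,175)),("scene",(253,180))):
    c=cam(n); 
    p=c["frame"][v-25:v+25,u-25:u+25,::-1]
    ims.append(cv2.resize(p,(400,400),interpolation=cv2.INTER_CUBIC))
    if n=="scene":
        u,v=map(int,proj(c,t+[0,0,.03])[0]);print(u-25,v-25,proj(c,[t+[0,0,.042],t+[0,0,.016],t+[0,0,.022]]))
        ims.append(cv2.resize(c["frame"][v-35:v+35,u-25:u+25,::-1],None,fx=400/70,fy=400/70,interpolation=cv2.INTER_CUBIC))
cv2.imwrite("pics/crop7.png",np.hstack(ims))
E
```

```text
clock: 7.22
tool_pos: [0.5945, 0.1847, 0.1978]
eef_rot: [[0.005, -0.001, 1.0], [-1.0, 0.001, 0.005], [-0.001, -1.0, -0.001]]
wrist_force: [0.6, -0.3, -1.4]
grip_width: 0.0242
clock 7.22 pos [0.5945 0.1847 0.1978] F [ 0.6 -0.3 -1.4] w 0.0242
slide [-0.511  0.392  0.013] rot [ 0.002  0.01  -0.003]
166 159 [[190.86473637 180.0837317 ]
 [192.20827156 189.36763315]
 [191.90198584 187.25118216]]
```

View pics/crop7.png

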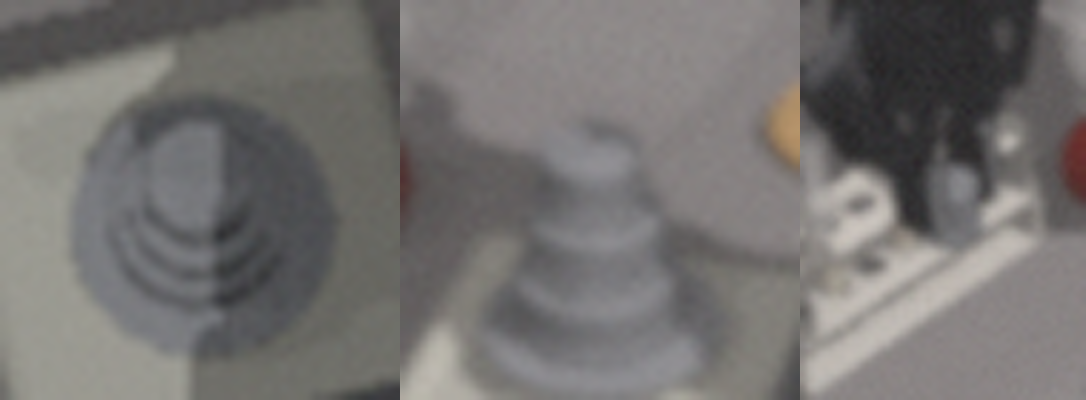

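c is intact (top at about (184,170) in the left crop and (188,155) in the middle crop), and d is held upright between the fingers. I bring d over dish D and down.

```bash
python3 -m jog '[{"jaw":0.1,"slide":[-0.2,0.1,0.01],"rotation":[0,0,0]},{"jaw":0.1,"slide":[-0.4,0.2,0.01],"rotation":[0,0,0]},{"jaw":0.1,"slide":[-0.511,0.3,0.013],"rotation":[0,0,0]},{"jaw":0.1,"slide":[-0.511,0.45,0.013],"rotation":[0,0,0]},{"jaw":0.1,"slide":[-0.511,0.6,0.013],"rotation":[0,0,0]},{"jaw":0.1,"slide":[-0.511,0.72,0.013],"rotation":[0,0,0]},{"jaw":0.1,"slide":[-0.511,0.76,0.013],"rotation":[0,0,0]},{"jaw":0.1,"slide":[-0.511,0.76,0.013],"rotation":[0,0,0]}]'
python3 go.py .597 .3125 -.01
python3 - <<'E'
from h import *
ims=[]
for n,P in (("top",[.597,.3125,.02]),("scene",[.597,.3125,.03])):
    c=cam(n);u,v=map(int,proj(c,P)[0])
    ims.append(cv2.resize(c["frame"][v-30:v+30,u-30:u+30,::-1],(390,390),interpolation=cv2.INTER_CUBIC))
cv2.imwrite("pics/crop8.png",np.hstack(ims))
E
```

```text
clock: 8.32
tool_pos: [0.5988, 0.3079, 0.0084]
eef_rot: [[-0.001, -0.0, 1.0], [-1.0, -0.0, -0.001], [0.0, -1.0, -0.0]]
wrist_force: [-0.6, -0.4, -0.4]
grip_width: 0.0242
clock 8.32 pos [0.5988 0.3079 0.0084] F [-0.6 -0.4 -0.4] w 0.0242
slide [-0.018  0.074 -0.007] rot [ 0.001 -0.001  0.001]
```

View pics/crop8.png

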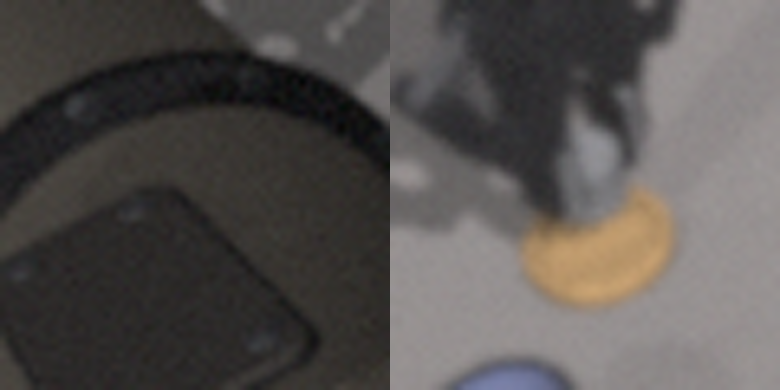

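The weight is over dish D: base at crop px (595,222), dish centre (598,245). I lower it gently.

```bash
python3 -m jog '[{"jaw":0.1,"slide":[0,0.02,0],"rotation":[0,0,0]},{"jaw":0.1,"slide":[0,0.04,0],"rotation":[0,0,0]},{"jaw":0.1,"slide":[0,0.055,0],"rotation":[0,0,0]},{"jaw":0.1,"slide":[0,0.063,0],"rotation":[0,0,0]},{"jaw":0.1,"slide":[0,0.067,0],"rotation":[0,0,0]},{"jaw":0.1,"slide":[0,0.069,0],"rotation":[0,0,0]},{"jaw":0.1,"slide":[0,0.069,0],"rotation":[0,0,0]}]'; python3 go.py .597 .3125 -.01
```

```text
clock: 9.3
tool_pos: [0.5986, 0.3089, -0.0088]
eef_rot: [[0.0, 0.0, 1.0], [-1.0, 0.0, 0.0], [-0.0, -1.0, 0.0]]
wrist_force: [-1.0, 0.4, -1.2]
grip_width: 0.0246
clock 9.30 pos [ 0.5986  0.3089 -0.0088] F [-1.   0.4 -1.2] w 0.0246
slide [-0.015  0.005 -0.006] rot [-0.     0.001 -0.   ]
```

```bash
for i in 1 2 3 4; do :; done; python3 -m jog '[{"jaw":0.1,"slide":[0,0.003,0],"rotation":[0,0,0]},{"jaw":0.1,"slide":[0,0.006,0],"rotation":[0,0,0]},{"jaw":0.1,"slide":[0,0.006,0],"rotation":[0,0,0]}]' | grep -E 'pos|force'; python3 -m jog '[{"jaw":0.1,"slide":[0,0.004,0],"rotation":[0,0,0]},{"jaw":0.1,"slide":[0,0.004,0],"rotation":[0,0,0]}]'| grep -E 'pos|force'
```

```text
tool_pos: [0.5986, 0.3088, -0.01]
wrist_force: [-2.1, -0.3, 5.0]
tool_pos: [0.5987, 0.3088, -0.0101]
wrist_force: [-6.8, -4.8, 18.1]
```

```bash
python3 -m jog '[{"jaw":0.1,"slide":[0,-0.004,0],"rotation":[0,0,0]},{"jaw":0.3,"slide":[0,-0.004,0],"rotation":[0,0,0]},{"jaw":0.4,"slide":[0,-0.004,0],"rotation":[0,0,0]},{"jaw":0.5,"slide":[0,-0.004,0],"rotation":[0,0,0]},{"jaw":0.55,"slide":[0,-0.004,0],"rotation":[0,0,0]},{"jaw":0.55,"slide":[0,-0.004,0],"rotation":[0,0,0]},{"jaw":0.55,"slide":[0,-0.1,0],"rotation":[0,0,0]},{"jaw":0.55,"slide":[0,-0.3,0],"rotation":[0,0,0]},{"jaw":0.65,"slide":[0,-0.5,0],"rotation":[0,0,0]},{"jaw":0.65,"slide":[0.2,-0.8,0],"rotation":[0,0,0]},{"jaw":0.65,"slide":[0.4,-0.9,-0.05],"rotation":[0,0,0]},{"jaw":0.65,"slide":[0.4,-0.9,-0.05],"rotation":[0,0,0]}]'
python3 - <<'E'
from h import *
ims=[]
for n,P,k in (("top",[.597,.3125,.02],25),("scene",[.597,.3125,.02],25),):
    c=cam(n);u,v=map(int,proj(c,P)[0])
    ims.append(cv2.resize(c["frame"][v-k:v+k,u-k:u+k,::-1],(260,260),interpolation=cv2.INTER_CUBIC))
    P=[.575,-.044,.138];u,v=proj(c,P)[0].round().astype(int)
    g=cv2.cvtColor(c["frame"],cv2.COLOR_RGB2GRAY)
    np.set_printoptions(linewidth=250)
    print(n,proj(c,P)[0].round(2),"patch origin",u-13,v-13);print(g[v-13:v+14,u-13:u+14])
cv2.imwrite("pics/crop9.png",np.hstack(ims))
E
```

```text
clock: 11.42
tool_pos: [0.5869, 0.2059, 0.2163]
eef_rot: [[-0.003, 0.003, 1.0], [-1.0, -0.0, -0.003], [0.0, -1.0, 0.003]]
wrist_force: [0.0, 0.0, -0.6]
grip_width: 0.0554
top [282.74 173.19] patch origin 270 160
[[152 151 153 152 153 152 153 145 127 112 111 111 112 111 110 109 111 112 110 111 112 110 112 111 112 112 112]
 [154 152 153 154 152 145 136 127 112 111 109 108 105 103 102 103 107 108 112 112 111 112 110 112 111 109 107]
 [153 151 153 153 144 126 113 108 107 101  97  93  90  88  87  90  93  96  99 102 105 109 105 107 107 108 102]
 [152 152 153 144 128 109 103  95  89  84  81  81  82  83  83  78  78  83  82  87  89  93 100 104 102 103 101]
 [150 148 142 125 110 101  90  80  80  77  77  82  85  86  84  79  76  78  78  81  82  83  93 101 103 102 103]
 [146 137 119 107 110  99  83  79  78  76  83  95 103 105 100 100  90  74  76  78  81  81  85  89  93  98 104]
 [144 127 107 111 113  98  78  78  82  90 103 110 117 117 117 116 100  77  76  74  80  79  78  79  84  92 100]
 [139 118 108 115 114 101  81  79  97 110 115 116 118 116 115 117 101  82  78  73  73  75  78  78  79  84  91]

[... 4450 characters left out ...]
 113 108 110 116 121 130 128 129]
 [ 97  98  98  98  96  96 102 106 105 111 118 120 125 124 127 126 124 124 125 125 117 109 106 114 119 127 127]
 [103 101 102  98  95 100 108 115 118 121 124 121 122 127 129 130 127 128 133 134 124 109  98 101 105 113 119]
 [111 113 111 108 100  97 104 117 124 128 130 131 130 135 136 140 140 138 138 130 119 104  94  90  97 102 107]
 [122 121 123 118 106  94  94 105 112 121 127 133 135 137 139 141 138 136 129 124 110  97  90  91  93  94  99]
 [128 127 124 115 105  93  89  95 104 109 117 120 125 128 129 128 128 126 121 119 111 100  91  92  96  97  93]
 [127 128 122 111 101  93  88  93  99 102 108 112 117 121 120 120 121 120 122 117 112 100  96  93 102 100 103]]
```

View pics/crop9.png

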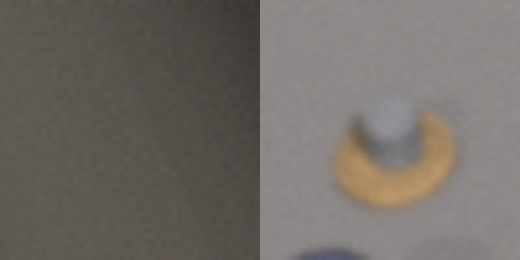

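d stands in dish D. Next I compute c's position from the face edges in both views: top (285.0,171.6), scene (251.7,173.2).

```bash
cat >> h.py <<'E'
def fix(z,ut,us):
    "stack-disc top centre at height z from pixels in both views, camera bias averaged"
    a=plane(cam("top"),ut,z)[0]; b=plane(cam("scene"),us,z)[0]; return a.round(4),b.round(4),((a+b)/2).round(4)
E
python3 -c "
from h import *
print(fix(.138,(285.0,171.6),(251.7,173.2)))
print(fix(.164,(284.1,170),(252.4,166.3)))"
python3 go.py .577 -.045 .19
```

```text
(array([ 0.5793, -0.0497,  0.138 ]), array([ 0.5772, -0.045 ,  0.138 ]), array([ 0.5783, -0.0474,  0.138 ]))
(array([ 0.5774, -0.0465,  0.164 ]), array([ 0.572, -0.042,  0.164]), array([ 0.5747, -0.0443,  0.164 ]))
clock 11.72 pos [0.5855 0.2101 0.2124] F [-0.2 -0.  -0.2] w 0.0557
slide [ 1.02   0.09  -0.036] rot [ 0.003  0.004 -0.   ]
```

```bash
python3 -m jog '[{"jaw":0.7,"slide":[0.25,0.05,0],"rotation":[0,0,0]},{"jaw":0.7,"slide":[0.5,0.09,-0.02],"rotation":[0,0,0]},{"jaw":0.7,"slide":[0.75,0.09,-0.03],"rotation":[0,0,0]},{"jaw":0.7,"slide":[0.95,0.09,-0.03],"rotation":[0,0,0]},{"jaw":0.7,"slide":[1.0,0.09,-0.03],"rotation":[0,0,0]},{"jaw":0.7,"slide":[1.0,0.09,-0.03],"rotation":[0,0,0]},{"jaw":0.7,"slide":[1.0,0.09,-0.03],"rotation":[0,0,0]}]' >/dev/null; python3 go.py .578 -.047 .096
```

```text
clock 12.60 pos [ 0.5787 -0.0389  0.1907] F [ 0.2  0.9 -0.6] w 0.0601
slide [ 0.033  0.379 -0.003] rot [ 0.001  0.006 -0.002]
```

```bash
python3 -m jog '[{"jaw":0.7,"slide":[0.033,0.1,-0.003],"rotation":[0,0,0]},{"jaw":0.7,"slide":[0.033,0.1,-0.003],"rotation":[0,0,0]},{"jaw":0.7,"slide":[0.033,0.2,-0.003],"rotation":[0,0,0]},{"jaw":0.7,"slide":[0.033,0.3,-0.003],"rotation":[0,0,0]},{"jaw":0.7,"slide":[0.033,0.379,-0.003],"rotation":[0,0,0]},{"jaw":0.7,"slide":[0.033,0.379,-0.003],"rotation":[0,0,0]},{"jaw":0.6,"slide":[0.033,0.379,-0.003],"rotation":[0,0,0]},{"jaw":0.5,"slide":[0.033,0.379,-0.003],"rotation":[0,0,0]},{"jaw":0.42,"slide":[0.033,0.379,-0.003],"rotation":[0,0,0]},{"jaw":0.35,"slide":[0.033,0.379,-0.003],"rotation":[0,0,0]},{"jaw":0.25,"slide":[0.033,0.379,-0.003],"rotation":[0,0,0]},{"jaw":0.25,"slide":[0.033,0.379,-0.003],"rotation":[0,0,0]}]' 50
python3 -m jog '[{"jaw":0.25,"slide":[0,-0.01,0],"rotation":[0,0,0]},{"jaw":0.25,"slide":[0,-0.03,0],"rotation":[0,0,0]},{"jaw":0.25,"slide":[0,-0.08,0],"rotation":[0,0,0]},{"jaw":0.25,"slide":[0,-0.2,0],"rotation":[0,0,0]},{"jaw":0.25,"slide":[0,-0.32,0],"rotation":[0,0,0]},{"jaw":0.25,"slide":[0,-0.36,0],"rotation":[0,0,0]},{"jaw":0.25,"slide":[0,-0.36,0],"rotation":[0,0,0]}]'; python3 go.py .4305 .322 .19
```

```text
clock: 14.1
tool_pos: [0.5787, -0.0489, 0.0978]
eef_rot: [[0.0, 0.002, 1.0], [-1.0, 0.0, 0.0], [-0.0, -1.0, 0.002]]
wrist_force: [-3.0, 3.5, 12.0]
grip_width: 0.0363
clock: 14.98
tool_pos: [0.578, -0.0496, 0.1868]
eef_rot: [[0.0, 0.001, 1.0], [-1.0, -0.0, 0.0], [0.0, -1.0, 0.001]]
wrist_force: [0.1, 0.6, -2.7]
grip_width: 0.0363
clock 14.97 pos [ 0.578  -0.0496  0.1868] F [ 0.1  0.6 -2.7] w 0.0363
slide [-1.486 -0.014 -0.59 ] rot [-0.002  0.     0.   ]
```

```bash
python3 -m jog '[{"jaw":0.25,"slide":[-0.12,0,-0.04],"rotation":[0,0,0]},{"jaw":0.25,"slide":[-0.3,0,-0.1],"rotation":[0,0,0]},{"jaw":0.25,"slide":[-0.5,0,-0.2],"rotation":[0,0,0]},{"jaw":0.25,"slide":[-0.7,0,-0.3],"rotation":[0,0,0]},{"jaw":0.25,"slide":[-0.85,0,-0.4],"rotation":[0,0,0]},{"jaw":0.25,"slide":[-0.95,0,-0.45],"rotation":[0,0,0]},{"jaw":0.25,"slide":[-1,0,-0.48],"rotation":[0,0,0]},{"jaw":0.25,"slide":[-1,0,-0.5],"rotation":[0,0,0]},{"jaw":0.25,"slide":[-1,0,-0.5],"rotation":[0,0,0]}]' >/dev/null; python3 go.py .4305 .322 .008
python3 - <<'E'
from h import *
ims=[]
k=25
for n,P in (("top",[.575,-.045,.112]),("scene",[.575,-.045,.112])):
    c=cam(n);u,v=proj(c,P)[0].round().astype(int)
    ims.append(cv2.resize(c["frame"][v-k:v+k,u-k:u+k,::-1],(400,400),interpolation=cv2.INTER_CUBIC))
    print(n,u-k,v-k,proj(c,P))
    if n=="top":
        g=cv2.cvtColor(c["frame"],cv2.COLOR_RGB2GRAY); np.set_printoptions(linewidth=250); print(g[v-14:v+15:1,u-14:u+15])
cv2.imwrite("pics/crop10.png",np.hstack(ims))
E
```

```text
clock 16.10 pos [0.4529 0.1993 0.186 ] F [ 0.8 -0.7 -1.2] w 0.0362
slide [-0.491  0.712 -0.09 ] rot [ 0.001 -0.002  0.001]
top 258 150 [[282.81541464 175.35807028]]
[[149 147 148 148 146 147 141 131 121 109 104 106 104 102 100 100 100 103 104 106 106 107 108 109 105 107 105 107 106]
 [147 147 146 149 145 139 121 109 107 102  99  96  92  90  87  88  90  91  94  99 100 106 105 105 107 105 107 108 108]
 [146 148 148 147 139 122 106 102  96  92  85  84  84  83  85  82  85  83  80  87  91  96  96  98 104 103 105 107 106]
 [147 148 147 140 122 109 101  89  87  82  80  80  81  81  84  83  81  82  83  82  84  84  86  94  99  96 101 101 104]
 [149 149 140 123 110 111 101  84  79  80  80  86  91  94 102 100  99  92  81  78  82  86  86  90  91  93  94  99  98]
 [147 148 131 110 113 117 103  80  84  86  94 105 111 112 118 117 115 109 101  89  80  79  78  80  82  85  89  96 100]
 [147 138 124 113 115 119 102  83  89 104 111 120 123 122 124 124 122 118 120 111  97  82  77  76  76  77  83  88  96]
 [141 125 114 116 116 111  99  98 105 116 121 121 119 122 123 122 121 122 122 120 115 104  80  71  76 
[... 1860 characters left out ...]
 88  88  92  92  95  99 104 103  90  77  69  76  80  79  75]
 [127 122 118 119 119 117 103  91  93 106 114 113 111 103 104 108 109 109 109 107  99  96  93  86  75  78  76  78  80]
 [139 124 120 119 120 117 115 103  93  92 100 103 104 107 109 108 110 105  99  93  86  99 106  95  76  72  77  78  79]
 [143 133 124 119 117 119 120 116 107 102  95  94  92  94  96  93  94  89  86  89 100 110 107  88  75  78  78  79  81]
 [149 144 135 125 120 119 119 119 119 118 113 110 100  92  95  96 101 102 104 108 116 117 104  80  78  79  82  87  88]
 [149 146 144 136 125 119 120 119 120 120 117 121 113 109 109 112 116 115 119 121 120 119 106  87  83  82  86  90  92]]
scene 228 156 [[252.66959679 181.0814968 ]]
```

View pics/crop10.png

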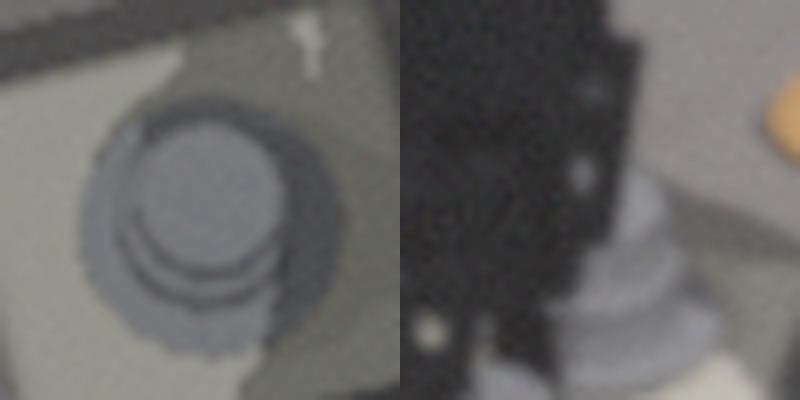

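b is intact: its top face is a clear circle centred at crop (212,197), top px (284.0,174.1), so b is near (0.5755,-0.046). I place c now.

```bash
python3 -m jog '[{"jaw":0.25,"slide":[-0.15,0.1,-0.03],"rotation":[0,0,0]},{"jaw":0.25,"slide":[-0.35,0.2,-0.06],"rotation":[0,0,0]},{"jaw":0.25,"slide":[-0.46,0.35,-0.085],"rotation":[0,0,0]},{"jaw":0.25,"slide":[-0.49,0.5,-0.09],"rotation":[0,0,0]},{"jaw":0.25,"slide":[-0.49,0.6,-0.09],"rotation":[0,0,0]},{"jaw":0.25,"slide":[-0.49,0.68,-0.09],"rotation":[0,0,0]},{"jaw":0.25,"slide":[-0.49,0.72,-0.09],"rotation":[0,0,0]},{"jaw":0.25,"slide":[-0.49,0.72,-0.09],"rotation":[0,0,0]}]' >/dev/null; python3 go.py .4305 .322 -.0095
python3 - <<'E'
from h import *
c=cam("scene");u,v=map(int,proj(c,[.43,.32,.03])[0]);k=30
cv2.imwrite("pics/crop11.png",cv2.resize(c["frame"][v-k:v+k,u-k:u+k,::-1],(390,390),interpolation=cv2.INTER_CUBIC))
E
```

```text
clock 17.20 pos [0.4304 0.3226 0.0061] F [-0.6 -0.6 -1.8] w 0.0360
slide [0.002 0.062 0.   ] rot [ 0.001 -0.001  0.001]
```

View pics/crop11.png

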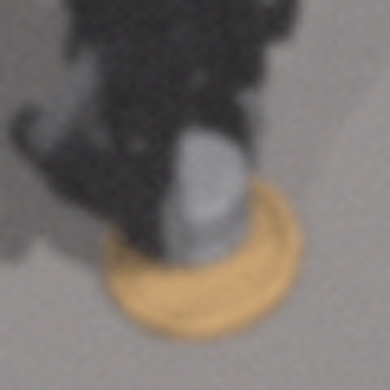

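c is above dish C, horizontally centred (weight x≈205, dish x≈202 in the crop). I lower it.

```bash
python3 -m jog '[{"jaw":0.25,"slide":[0,0.02,0],"rotation":[0,0,0]},{"jaw":0.25,"slide":[0,0.035,0],"rotation":[0,0,0]},{"jaw":0.25,"slide":[0,0.048,0],"rotation":[0,0,0]},{"jaw":0.25,"slide":[0,0.055,0],"rotation":[0,0,0]},{"jaw":0.25,"slide":[0,0.059,0],"rotation":[0,0,0]},{"jaw":0.25,"slide":[0,0.061,0],"rotation":[0,0,0]},{"jaw":0.25,"slide":[0,0.061,0],"rotation":[0,0,0]}]'| grep -E 'pos|force'; python3 -m jog '[{"jaw":0.25,"slide":[0,0.003,0],"rotation":[0,0,0]},{"jaw":0.25,"slide":[0,0.003,0],"rotation":[0,0,0]}]'| grep -E 'pos|force'
```

```text
tool_pos: [0.4303, 0.323, -0.0089]
wrist_force: [-0.1, 0.1, -1.4]
tool_pos: [0.4303, 0.323, -0.0097]
wrist_force: [-0.3, -0.1, -2.4]
```

```bash
python3 -m jog '[{"jaw":0.25,"slide":[0,0.003,0],"rotation":[0,0,0]},{"jaw":0.25,"slide":[0,0.003,0],"rotation":[0,0,0]}]'| grep -E 'pos|force'
```

```text
tool_pos: [0.4303, 0.323, -0.0102]
wrist_force: [-1.3, -0.9, 4.9]
```

Contact. I release and retreat.

```bash
python3 -m jog '[{"jaw":0.4,"slide":[0,0,0],"rotation":[0,0,0]},{"jaw":0.5,"slide":[0,0,0],"rotation":[0,0,0]},{"jaw":0.6,"slide":[0,0,0],"rotation":[0,0,0]},{"jaw":0.65,"slide":[0,0,0],"rotation":[0,0,0]},{"jaw":0.65,"slide":[0,0,0],"rotation":[0,0,0]},{"jaw":0.65,"slide":[0,-0.1,0],"rotation":[0,0,0]},{"jaw":0.65,"slide":[0,-0.3,0],"rotation":[0,0,0]},{"jaw":0.7,"slide":[0.1,-0.5,0.05],"rotation":[0,0,0]},{"jaw":0.8,"slide":[0.3,-0.7,0.15],"rotation":[0,0,0]},{"jaw":0.8,"slide":[0.5,-0.75,0.3],"rotation":[0,0,0]},{"jaw":0.8,"slide":[0.7,-0.75,0.4],"rotation":[0,0,0]},{"jaw":0.8,"slide":[0.7,-0.75,0.4],"rotation":[0,0,0]}]'; python3 go.py .5755 -.046 .165
python3 - <<'E'
from h import *
c=cam("scene");u,v=map(int,proj(c,[.43,.32,.03])[0]);k=30
a=cv2.resize(c["frame"][v-k:v+k,u-k:u+k,::-1],(390,390),interpolation=cv2.INTER_CUBIC)
u,v=proj(c,[.575,-.045,.112])[0].round().astype(int);k=25;print(u-k,v-k,proj(c,[.575,-.045,.112]))
cv2.imwrite("pics/crop12.png",np.hstack([a,cv2.resize(c["frame"][v-k:v+k,u-k:u+k,::-1],(390,390),interpolation=cv2.INTER_CUBIC)]))
E
```

```text
clock: 20.12
tool_pos: [0.5323, 0.1431, 0.1773]
eef_rot: [[-0.007, 0.001, 1.0], [-1.0, -0.001, -0.007], [0.001, -1.0, 0.001]]
wrist_force: [-0.3, 1.3, 0.9]
grip_width: 0.0683
clock 20.12 pos [0.5323 0.1431 0.1773] F [-0.3  1.3  0.9] w 0.0683
slide [0.755 0.05  0.178] rot [-0.002 -0.013  0.002]
228 156 [[252.66959679 181.0814968 ]]
```

View pics/crop12.png

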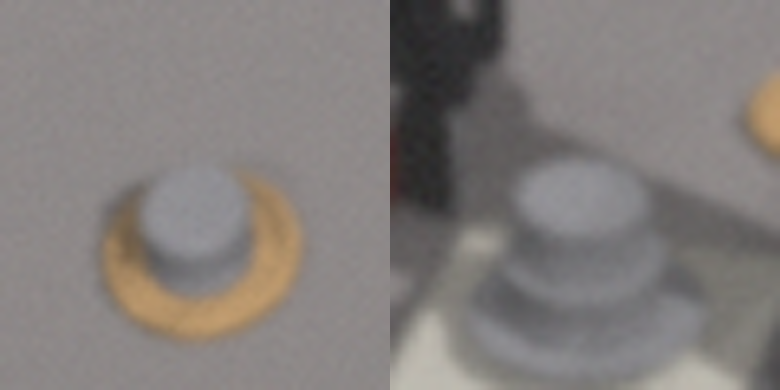

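c stands flat inside dish C, and b's top centre is at scene px (251.9,180.8). I fix b from both views and go to it. (12 composite pictures so far, 14 views in all.)

```bash
python3 -c "
from h import *
print(fix(.112,(284.0,174.1),(251.9,180.8)))"
python3 -m jog '[{"jaw":0.9,"slide":[0.25,0,0.06],"rotation":[0,0,0]},{"jaw":0.9,"slide":[0.5,0.05,0.12],"rotation":[0,0,0]},{"jaw":0.9,"slide":[0.7,0.05,0.178],"rotation":[0,0,0]},{"jaw":0.9,"slide":[0.745,0.05,0.178],"rotation":[0,0,0]},{"jaw":0.9,"slide":[0.745,0.05,0.178],"rotation":[0,0,0]},{"jaw":0.9,"slide":[0.745,0.05,0.178],"rotation":[0,0,0]},{"jaw":0.9,"slide":[0.745,0.05,0.178],"rotation":[0,0,0]}]'; python3 go.py .577 -.046 .069
```

```text
(array([ 0.5785, -0.048 ,  0.112 ]), array([ 0.5777, -0.0452,  0.112 ]), array([ 0.5781, -0.0466,  0.112 ]))
clock: 21.15
tool_pos: [0.5748, -0.0364, 0.1647]
eef_rot: [[0.003, 0.0, 1.0], [-1.0, 0.0, 0.003], [-0.0, -1.0, 0.0]]
wrist_force: [-0.2, -0.2, 0.3]
grip_width: 0.0769
clock 21.15 pos [ 0.5748 -0.0364  0.1647] F [-0.2 -0.2  0.3] w 0.0769
slide [0.039 0.383 0.009] rot [-0.     0.005 -0.001]
```

```bash
python3 -m jog '[{"jaw":0.9,"slide":[0.04,0.05,0.012],"rotation":[0,0,0]},{"jaw":0.9,"slide":[0.04,0.05,0.012],"rotation":[0,0,0]},{"jaw":0.9,"slide":[0.04,0.2,0.012],"rotation":[0,0,0]},{"jaw":0.9,"slide":[0.04,0.3,0.012],"rotation":[0,0,0]},{"jaw":0.9,"slide":[0.04,0.383,0.012],"rotation":[0,0,0]},{"jaw":0.9,"slide":[0.04,0.383,0.012],"rotation":[0,0,0]},{"jaw":0.75,"slide":[0.04,0.383,0.012],"rotation":[0,0,0]},{"jaw":0.65,"slide":[0.04,0.383,0.012],"rotation":[0,0,0]},{"jaw":0.58,"slide":[0.04,0.383,0.012],"rotation":[0,0,0]},{"jaw":0.5,"slide":[0.04,0.383,0.012],"rotation":[0,0,0]},{"jaw":0.4,"slide":[0.04,0.383,0.012],"rotation":[0,0,0]},{"jaw":0.4,"slide":[0.04,0.383,0.012],"rotation":[0,0,0]}]' 60
python3 -m jog '[{"jaw":0.4,"slide":[0,-0.01,0],"rotation":[0,0,0]},{"jaw":0.4,"slide":[0,-0.03,0],"rotation":[0,0,0]},{"jaw":0.4,"slide":[0,-0.08,0],"rotation":[0,0,0]},{"jaw":0.4,"slide":[0,-0.2,0],"rotation":[0,0,0]},{"jaw":0.4,"slide":[0,-0.32,0],"rotation":[0,0,0]},{"jaw":0.4,"slide":[0,-0.36,0],"rotation":[0,0,0]},{"jaw":0.4,"slide":[0,-0.36,0],"rotation":[0,0,0]}]'; python3 go.py .433 -.262 .16
```

```text
clock: 22.65
tool_pos: [0.5785, -0.0481, 0.0702]
eef_rot: [[0.0, 0.002, 1.0], [-1.0, -0.0, 0.0], [0.0, -1.0, 0.002]]
wrist_force: [-4.7, 1.6, 14.1]
grip_width: 0.0481
clock: 23.52
tool_pos: [0.5781, -0.0483, 0.1592]
eef_rot: [[0.0, 0.001, 1.0], [-1.0, -0.0, 0.0], [0.0, -1.0, 0.001]]
wrist_force: [-0.5, 0.9, -3.6]
grip_width: 0.0478
clock 23.52 pos [ 0.5781 -0.0483  0.1592] F [-0.5  0.9 -3.6] w 0.0478
slide [ 0.855 -0.004 -0.58 ] rot [-0.002  0.     0.   ]
```

```bash
python3 -m jog '[{"jaw":0.4,"slide":[0.12,0,-0.05],"rotation":[0,0,0]},{"jaw":0.4,"slide":[0.28,0,-0.15],"rotation":[0,0,0]},{"jaw":0.4,"slide":[0.45,0,-0.27],"rotation":[0,0,0]},{"jaw":0.4,"slide":[0.62,0,-0.4],"rotation":[0,0,0]},{"jaw":0.4,"slide":[0.77,0.05,-0.5],"rotation":[0,0,0]},{"jaw":0.4,"slide":[0.84,0.15,-0.56],"rotation":[0,0,0]},{"jaw":0.4,"slide":[0.855,0.3,-0.58],"rotation":[0,0,0]},{"jaw":0.4,"slide":[0.855,0.42,-0.58],"rotation":[0,0,0]},{"jaw":0.4,"slide":[0.855,0.5,-0.58],"rotation":[0,0,0]},{"jaw":0.4,"slide":[0.855,0.56,-0.58],"rotation":[0,0,0]},{"jaw":0.4,"slide":[0.855,0.6,-0.58],"rotation":[0,0,0]},{"jaw":0.4,"slide":[0.855,0.6,-0.58],"rotation":[0,0,0]}]' >/dev/null; python3 go.py .433 -.262 -.0118
python3 - <<'E'
from h import *
c=cam("scene");u,v=map(int,proj(c,[.433,-.262,.03])[0]);k=25
a=cv2.resize(c["frame"][v-k:v+k,u-k:u+k,::-1],(390,390),interpolation=cv2.INTER_CUBIC)
print(u-k,v-k)
P=[.577,-.045,.086];u,v=proj(c,P)[0].round().astype(int);print(u-k,v-k,proj(c,P))
b=cv2.resize(c["frame"][v-k:v+k,u-k:u+k,::-1],(390,390),interpolation=cv2.INTER_CUBIC)
cv2.imwrite("pics/crop13.png",np.hstack([a,b]))
E
```

```text
clock 25.02 pos [ 0.4327 -0.2618  0.0083] F [ 0.1  0.  -3.5] w 0.0476
slide [0.001 0.08  0.001] rot [ 0.002  0.001 -0.001]
301 156
227 163 [[252.38806264 188.36594973]]
```

View pics/crop13.png

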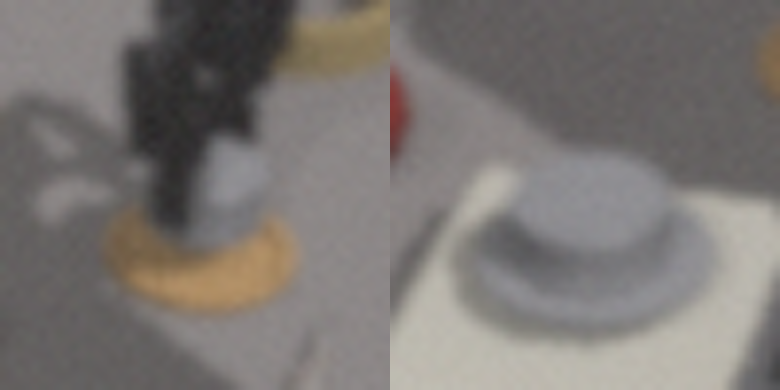

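b is centred over dish B (weight x≈209, dish x≈202), and a's top centre is at crop (592,201), scene px (252.4,188.3), so near (0.577,-0.0465). I lower b.

```bash
python3 -m jog '[{"jaw":0.4,"slide":[0,0.025,0],"rotation":[0,0,0]},{"jaw":0.4,"slide":[0,0.045,0],"rotation":[0,0,0]},{"jaw":0.4,"slide":[0,0.06,0],"rotation":[0,0,0]},{"jaw":0.4,"slide":[0,0.068,0],"rotation":[0,0,0]},{"jaw":0.4,"slide":[0,0.072,0],"rotation":[0,0,0]},{"jaw":0.4,"slide":[0,0.075,0],"rotation":[0,0,0]},{"jaw":0.4,"slide":[0,0.075,0],"rotation":[0,0,0]}]'| grep -E 'pos|force'; python3 -m jog '[{"jaw":0.4,"slide":[0,0.003,0],"rotation":[0,0,0]},{"jaw":0.4,"slide":[0,0.003,0],"rotation":[0,0,0]}]'| grep -E 'pos|force'
```

```text
tool_pos: [0.4329, -0.262, -0.0099]
wrist_force: [-0.2, -0.3, -2.3]
tool_pos: [0.4329, -0.262, -0.0107]
wrist_force: [0.4, 0.3, -2.3]
```

```bash
python3 -m jog '[{"jaw":0.4,"slide":[0,0.003,0],"rotation":[0,0,0]},{"jaw":0.4,"slide":[0,0.003,0],"rotation":[0,0,0]}]'| grep -E 'pos|force'
```

```text
tool_pos: [0.4329, -0.262, -0.0115]
wrist_force: [-0.0, 0.7, -2.4]
```

```bash
python3 -m jog '[{"jaw":0.4,"slide":[0,0.002,0],"rotation":[0,0,0]},{"jaw":0.4,"slide":[0,0.003,0],"rotation":[0,0,0]},{"jaw":0.4,"slide":[0,0.003,0],"rotation":[0,0,0]}]'| grep -E 'pos|force'
```

```text
tool_pos: [0.433, -0.262, -0.0118]
wrist_force: [-3.7, 1.5, 9.6]
```

```bash
python3 -m jog '[{"jaw":0.55,"slide":[0,0,0],"rotation":[0,0,0]},{"jaw":0.65,"slide":[0,0,0],"rotation":[0,0,0]},{"jaw":0.75,"slide":[0,0,0],"rotation":[0,0,0]},{"jaw":0.8,"slide":[0,0,0],"rotation":[0,0,0]},{"jaw":0.8,"slide":[0,0,0],"rotation":[0,0,0]},{"jaw":0.8,"slide":[0,-0.1,0],"rotation":[0,0,0]},{"jaw":0.8,"slide":[0,-0.3,0],"rotation":[0,0,0]},{"jaw":1,"slide":[-0.1,-0.5,0.1],"rotation":[0,0,0]},{"jaw":1,"slide":[-0.3,-0.64,0.25],"rotation":[0,0,0]},{"jaw":1,"slide":[-0.5,-0.64,0.4],"rotation":[0,0,0]},{"jaw":1,"slide":[-0.7,-0.64,0.578],"rotation":[0,0,0]},{"jaw":1,"slide":[-0.862,-0.64,0.578],"rotation":[0,0,0]}]'; python3 -m jog '[{"jaw":1,"slide":[0,0,0],"rotation":[0,0,0]},{"jaw":1,"slide":[0,0,0],"rotation":[0,0,0]}]' >/dev/null; python3 go.py .577 -.0465 .0425
```

```text
clock: 28.32
tool_pos: [0.5793, -0.0445, 0.1478]
eef_rot: [[0.0, 0.001, 1.0], [-1.0, 0.001, 0.0], [-0.001, -1.0, 0.001]]
wrist_force: [0.3, -0.3, -0.2]
grip_width: 0.0853
clock 28.57 pos [ 0.5771 -0.047   0.1476] F [ 0.2 -0.4  0.3] w 0.0857
slide [-0.002  0.421 -0.   ] rot [0.001 0.001 0.001]
```

```bash
python3 -m jog '[{"jaw":1,"slide":[0,0.12,0],"rotation":[0,0,0]},{"jaw":1,"slide":[0,0.25,0],"rotation":[0,0,0]},{"jaw":1,"slide":[0,0.35,0],"rotation":[0,0,0]},{"jaw":1,"slide":[0,0.42,0],"rotation":[0,0,0]},{"jaw":1,"slide":[0,0.425,0],"rotation":[0,0,0]},{"jaw":0.85,"slide":[0,0.425,0],"rotation":[0,0,0]},{"jaw":0.77,"slide":[0,0.425,0],"rotation":[0,0,0]},{"jaw":0.72,"slide":[0,0.425,0],"rotation":[0,0,0]},{"jaw":0.65,"slide":[0,0.425,0],"rotation":[0,0,0]},{"jaw":0.55,"slide":[0,0.425,0],"rotation":[0,0,0]},{"jaw":0.55,"slide":[0,0.425,0],"rotation":[0,0,0]},{"jaw":0.55,"slide":[0,0.425,0],"rotation":[0,0,0]}]' 80
python3 -m jog '[{"jaw":0.55,"slide":[0,-0.01,0],"rotation":[0,0,0]},{"jaw":0.55,"slide":[0,-0.03,0],"rotation":[0,0,0]},{"jaw":0.55,"slide":[0,-0.08,0],"rotation":[0,0,0]},{"jaw":0.55,"slide":[0,-0.2,0],"rotation":[0,0,0]},{"jaw":0.55,"slide":[0,-0.32,0],"rotation":[0,0,0]},{"jaw":0.55,"slide":[0,-0.36,0],"rotation":[0,0,0]},{"jaw":0.55,"slide":[0,-0.36,0],"rotation":[0,0,0]}]'; python3 go.py .5955 -.2945 .13
```

```text
clock: 30.08
tool_pos: [0.578, -0.047, 0.0433]
eef_rot: [[-0.0, 0.002, 1.0], [-1.0, -0.001, -0.0], [0.001, -1.0, 0.002]]
wrist_force: [-6.2, -3.0, 19.9]
grip_width: 0.0594
clock: 30.95
tool_pos: [0.5775, -0.0465, 0.1319]
eef_rot: [[0.0, 0.001, 1.0], [-1.0, -0.0, 0.0], [0.0, -1.0, 0.001]]
wrist_force: [0.7, 0.6, -4.6]
grip_width: 0.0591
clock 30.95 pos [ 0.5775 -0.0465  0.1319] F [ 0.7  0.6 -4.6] w 0.0591
slide [0.992 0.008 0.072] rot [-0.002  0.     0.   ]
```

```bash
python3 -m jog '[{"jaw":0.55,"slide":[0.12,0,0],"rotation":[0,0,0]},{"jaw":0.55,"slide":[0.3,0,0.02],"rotation":[0,0,0]},{"jaw":0.55,"slide":[0.5,0,0.04],"rotation":[0,0,0]},{"jaw":0.55,"slide":[0.7,0,0.06],"rotation":[0,0,0]},{"jaw":0.55,"slide":[0.88,0.05,0.07],"rotation":[0,0,0]},{"jaw":0.55,"slide":[0.97,0.12,0.072],"rotation":[0,0,0]},{"jaw":0.55,"slide":[0.99,0.22,0.072],"rotation":[0,0,0]},{"jaw":0.55,"slide":[0.992,0.32,0.072],"rotation":[0,0,0]},{"jaw":0.55,"slide":[0.992,0.41,0.072],"rotation":[0,0,0]},{"jaw":0.55,"slide":[0.992,0.47,0.072],"rotation":[0,0,0]},{"jaw":0.55,"slide":[0.992,0.5,0.072],"rotation":[0,0,0]},{"jaw":0.55,"slide":[0.992,0.5,0.072],"rotation":[0,0,0]}]' >/dev/null; python3 go.py .5955 -.2945 -.0127
python3 - <<'E'
from h import *
k=25;o=[]
for n,P in (("scene",[.5955,-.2945,.02]),("scene",[.433,-.262,.02])):
    c=cam(n);u,v=map(int,proj(c,P)[0])
    o.append(cv2.resize(c["frame"][v-k:v+k,u-k:u+k,::-1],(390,390),interpolation=cv2.INTER_CUBIC))
cv2.imwrite("pics/crop14.png",np.hstack(o))
E
```

```text
clock 32.45 pos [ 0.5954 -0.2942  0.0062] F [ 0.2 -0.2 -3.4] w 0.0593
slide [0.001 0.076 0.001] rot [ 0.001  0.001 -0.001]
```

View pics/crop14.png

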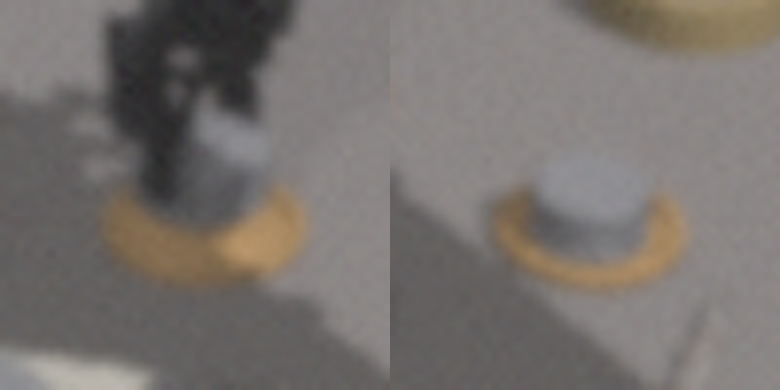

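b stands flat and centred in dish B (about (592,225)), and a is centred over dish A. I have used all 16 views, so the rest is by numbers. I lower a.

```bash
python3 -m jog '[{"jaw":0.55,"slide":[0,0.025,0],"rotation":[0,0,0]},{"jaw":0.55,"slide":[0,0.042,0],"rotation":[0,0,0]},{"jaw":0.55,"slide":[0,0.056,0],"rotation":[0,0,0]},{"jaw":0.55,"slide":[0,0.064,0],"rotation":[0,0,0]},{"jaw":0.55,"slide":[0,0.068,0],"rotation":[0,0,0]},{"jaw":0.55,"slide":[0,0.07,0],"rotation":[0,0,0]},{"jaw":0.55,"slide":[0,0.07,0],"rotation":[0,0,0]}]'| grep -E 'pos|force'; python3 -m jog '[{"jaw":0.55,"slide":[0,0.003,0],"rotation":[0,0,0]},{"jaw":0.55,"slide":[0,0.003,0],"rotation":[0,0,0]}]'| grep -E 'pos|force'
```

```text
tool_pos: [0.5955, -0.2945, -0.0109]
wrist_force: [0.9, 0.4, -4.2]
tool_pos: [0.5954, -0.2944, -0.0117]
wrist_force: [-0.4, -0.2, -4.3]
```

```bash
python3 -m jog '[{"jaw":0.55,"slide":[0,0.002,0],"rotation":[0,0,0]},{"jaw":0.55,"slide":[0,0.003,0],"rotation":[0,0,0]},{"jaw":0.55,"slide":[0,0.003,0],"rotation":[0,0,0]}]'| grep -E 'pos|force'
```

```text
tool_pos: [0.5954, -0.2945, -0.0124]
wrist_force: [-0.5, 0.2, -3.8]
```

```bash
python3 -m jog '[{"jaw":0.55,"slide":[0,0.002,0],"rotation":[0,0,0]},{"jaw":0.55,"slide":[0,0.003,0],"rotation":[0,0,0]},{"jaw":0.55,"slide":[0,0.003,0],"rotation":[0,0,0]}]'| grep -E 'pos|force'
```

```text
tool_pos: [0.5954, -0.2945, -0.0126]
wrist_force: [-3.8, 2.1, 7.6]
```

Contact. I release fully and rise clear.

```bash
python3 -m jog '[{"jaw":0.75,"slide":[0,0,0],"rotation":[0,0,0]},{"jaw":0.85,"slide":[0,0,0],"rotation":[0,0,0]},{"jaw":0.95,"slide":[0,0,0],"rotation":[0,0,0]},{"jaw":1,"slide":[0,0,0],"rotation":[0,0,0]},{"jaw":1,"slide":[0,0,0],"rotation":[0,0,0]},{"jaw":1,"slide":[0,-0.1,0],"rotation":[0,0,0]},{"jaw":1,"slide":[0,-0.3,0],"rotation":[0,0,0]},{"jaw":1,"slide":[0,-0.5,0],"rotation":[0,0,0]},{"jaw":1,"slide":[0,-0.7,0],"rotation":[0,0,0]},{"jaw":1,"slide":[-0.3,-0.8,0],"rotation":[0,0,0]},{"jaw":1,"slide":[-0.6,-0.8,0],"rotation":[0,0,0]},{"jaw":1,"slide":[-0.9,-0.8,0],"rotation":[0,0,0]}]'
python3 -m jog '[{"jaw":1,"slide":[0,0,0],"rotation":[0,0,0]},{"jaw":1,"slide":[0,0,0],"rotation":[0,0,0]}]' >/dev/null
python3 - <<'E'
from h import *
D={"a":(.5955,-.2945,62,92),"b":(.433,-.262,50,80),"c":(.4305,.322,38,68),"d":(.597,.3125,26,56)}
for n in("scene","top"):
    c=cam(n);f=c["frame"];h=cv2.cvtColor(f,cv2.COLOR_RGB2HSV);dish=cv2.inRange(h,(8,90,50),(25,255,255))
    for k,(x,y,dw,dd) in D.items():
        a=np.linspace(0,2*np.pi,60)
        hull=proj(c,np.c_[x+dd/2e3*np.cos(a),y+dd/2e3*np.sin(a),0*a+.008]).astype(np.float32)
        u,v=proj(c,[x,y,.02])[0].astype(int);r=30
        m=np.zeros(dish.shape,np.uint8);cv2.circle(m,(int(u),int(v)),24,255,-1)
        # grey weight = non-orange px inside expected dish+above region, low saturation relative and inside weight silhouette hull
        ring=dish&m; hp=cv2.convexHull(np.argwhere(ring)[:,::-1].astype(np.int32)) if ring.any() else None
        if hp is None: print(n,k,"hidden");continue
        fill=np.zeros_like(m);cv2.fillConvexPoly(fill,hp,255)
        hole=fill&~dish; P=np.argwhere(hole)[:,::-1]
        P8=plane(c,hp[:,0],.008); W=plane(c,P.mean(0),.017)[0] if len(P) else None
        print(n,k,"dish px",int((ring>0).sum()),"weight px",len(P),"hole centre vs dish mm",None if W is None else ((W[:2]-[x,y])*1e3).round(1))
s=ctrl.state();print(s["clock"],np.round(s["wrist_force"],1),np.round(s["tool_pos"],3))
E
```

```text
clock: 35.92
tool_pos: [0.5954, -0.1086, 0.1869]
eef_rot: [[-0.0, 0.001, 1.0], [-1.0, -0.0, -0.0], [0.0, -1.0, 0.001]]
wrist_force: [1.4, 0.5, 0.2]
grip_width: 0.0854
scene a dish px 57 weight px 131 hole centre vs dish mm [-12.1  23.3]
scene b dish px 56 weight px 124 hole centre vs dish mm [-7.5 20.7]
scene c dish px 223 weight px 254 hole centre vs dish mm [-6.3  7.2]
scene d dish px 168 weight px 107 hole centre vs dish mm [-5.2  3.7]
top a hidden
top b hidden
top c dish px 244 weight px 190 hole centre vs dish mm [0.8 1.7]
top d dish px 173 weight px 101 hole centre vs dish mm [ 3.1 -3.2]
36.275 [-0.3 -0.1 -0.5] [ 0.595 -0.112  0.186]
```

c and d check out from the top. a and b are hidden or in the arm's shadow, so I move the arm aside and use a looser mask.

```bash
python3 -m jog '[{"jaw":1,"slide":[-0.2,0,0],"rotation":[0,0,0]},{"jaw":1,"slide":[-0.4,0,0],"rotation":[0,0,0]},{"jaw":1,"slide":[-0.6,0,0],"rotation":[0,0,0]},{"jaw":1,"slide":[-0.8,0,0],"rotation":[0,0,0]},{"jaw":1,"slide":[-0.9,0,0],"rotation":[0,0,0]},{"jaw":1,"slide":[-0.9,0,0],"rotation":[0,0,0]},{"jaw":1,"slide":[-0.9,0,0],"rotation":[0,0,0]}]' >/dev/null
python3 - <<'E'
from h import *
for n in("top","scene"):
    c=cam(n);h=cv2.cvtColor(c["frame"],cv2.COLOR_RGB2HSV);m=cv2.inRange(h,(8,65,30),(28,255,255))
    for k,(x,y,dw,dd) in {"a":(.5955,-.2945,62,92),"b":(.433,-.262,50,80)}.items():
        q=np.zeros_like(m);u,v=proj(c,[x,y,.008])[0].round().astype(int)
        cv2.circle(q,(int(u),int(v)),22,255,-1);P=np.argwhere(m&q)[:,::-1]
        if len(P)<20: print(n,k,len(P));continue
        hp=cv2.convexHull(P.astype(np.int32));F=np.zeros_like(m);cv2.fillConvexPoly(F,hp,255)
        H=np.argwhere(F&~m)[:,::-1];w=plane(c,H,.030 if n=="top" else .017)
        print(n,k,"dish px",len(P),"hole px",len(H),"offset mm",((w.mean(0)[:2]-[x,y])*1e3).round(1),"eq diam mm %.0f"%(1e3*2*np.sqrt(abs(len(H))/np.pi)*1.1/404),"dish mm",((plane(c,hp[:,0],.008)[:,:2].min(0)+plane(c,hp[:,0],.008)[:,:2].max(0))/2-[x,y])*1e3)
E
```

```text
top a dish px 398 hole px 433 offset mm [0.9 3.2] eq diam mm 64 dish mm [ 2.17598952 -1.90763508]
top b dish px 371 hole px 306 offset mm [0.4 2.6] eq diam mm 54 dish mm [ 2.09150917 -2.03379942]
scene a dish px 117 hole px 139 offset mm [-8.3 17.3] eq diam mm 36 dish mm [-1.15741317  5.16348901]
scene b dish px 120 hole px 134 offset mm [-6.1 12.5] eq diam mm 36 dish mm [-1.20318149  4.84133508]
```

From the top, a and b show as grey discs of about 64 and 54 mm with a wooden ring around each. The hole centre is within 5 mm of each dish's centre. The scene offsets are biased because the weights hide the rear rims. I hand in.

```bash
python3 -c "
from station import ctrl
print(ctrl.finish_job(), ctrl.state()['clock'])"
```

```text
the job is handed in; nothing more can be done
the job is handed in; nothing more can be done
```

I moved all four weights off the pan from the top down (d, c, b, a), each into the dish of its size. Each was lowered in small steps until the wrist force showed contact, then let go. I handed in at about 37 s with the gripper open, clear and holding nothing. No verdict was reported.

**What the last checks showed**
- **Pictures:** b, c and d were seen standing flat in their dishes after release.
- **Weight a:** my 16 picture views were used up before it was released, so I only have numbers for it. It was upright over its dish just before lowering. Afterwards the top camera showed a grey disc of about 64 mm with the wooden ring around it.
- **Centring:** all four are within about 5 mm of their dish centres by the top camera, against 9 mm of play.

**What disagreed or went wrong**
- **Scene camera on a and b:** it gave offsets of 14–19 mm. I discounted these because the weight hides the back of the dish rim from that angle.
- **Finger length:** the real fingertips sit about 22 mm behind the reported TCP. On the first attempt they closed on top of d with about 7 N. d did not move, and I corrected the height.
- **Setting down d:** it was pressed onto its dish floor with about 18 N before release; the other three with 5–10 N.

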